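# Tip a cable sleeve out of the trough into a tin and bring it to the mat

### The arm

A 6-joint arm with a two-finger parallel gripper is mounted at the origin on the work surface. World frame = base frame: x ahead of the robot, y to its left, z up, the work surface at z = 0. Lengths are in m, angles in degrees, forces in N, time in s.
With the tool pointing down it reaches from about 0.35 to 0.875 m from the base axis. Payload 4.2 kg.
Tool frame: the origin (TCP) lies on the mounting face of the last link; the fingertips stand 182 mm ahead of it and the grasp point (between the pads) lies 164 mm ahead of it (r.tcp_to_grasp is the distance from the TCP to the grasp point, in m); z points along the fingers, y is the line along which they close (so a half turn about z gives the same grasp; the last joint's range is limited). The gripper opens to 87 mm and grips with 3 to 60 N. Pads are 19 mm wide; open, the fingers measure 117 mm over their backs; the gripper's body (75 mm by 190 mm) begins 51 mm behind the grasp point.
Start: joints at [80.821, 22.042, 0.453, 0, -68.411, -14.817], TCP at [0.254, 0.571, 0.405] pointing down, gripper open.
Joint ranges: [-179.83, 179.83], [-69.29, 118.12], [-61.27, 80.66], [-181.25, 117.63], [-171.15, -9.14], [-177.46, 177.46]. Speed limits (degrees/s): [159.86, 159.86, 180, 180, 180, 180].

### API

Orientations are given as a 3x3 rotation matrix whose columns are the frame's x, y, z axes.
In Python, from station import sense, eyes, r gives the robot as it stands.
- The arm moves only by the tool jog_arm, never from a script. Its argument "increments" is a list of rows, each a list of 4 numbers: the shift along the tool's x, y, z normalised to -1 to 1, where 1 is 0.02 m, then the turn about the tool's z normalised to -1 to 1, where 1 is 0.08 rad. A call has 1 to 10 rows; each row shifts and turns the commanded pose from where the row before left it, along the tool's axes as they then stand; what a row does not reach is not made up. A row lasts 1/10 s, in which the tool goes at most 50 mm and 8.59 degrees, less where a joint would pass 70% of its speed; a pose out of reach is approached as far as the arm can. A call with a number of a shift or a turn outside -1 to 1 is refused whole. A call with a gripper value outside its range is refused whole. "grip" is the finger opening in mm, from 0 to 87, set as the call begins (left out, the last holds). The fingers move at their own pace and stop on an object; the grip force is fixed at half the most. Time passes only in rows, so rows that do not move let the fingers close. It gives the time, the measured TCP pose, the force, the opening and the grip force at its end, in the units of the state.
- sense(): the state, without advancing time (a new reading comes with each control period).
- eyes.capture(name): name is "scene" or "side" or "wrist"; returns the picture (400x640x3 uint8, blue, green, red); there is no depth.
- eyes.get_calibration(name): a dict with "camera_matrix" (3x3 intrinsics, pixels), "R" (3x3) and "t" (3): a world point X has camera coordinates R X + t; the wrist camera has in their place "T_tool_cam" (4x4, takes a point from camera to tool coordinates, whose origin is the TCP and whose axes are the flange's). Camera axes: x right, y down, z forward; pixel columns grow to the right and rows downward; lengths in m; the calibration is good to about 2 mm. A picture is of the moment at which its call begins: read the wrist's pose just before it. get_calibration takes no time and is no camera call.
- r.finish_job(): hands the job in; it is judged then, once.
Trained networks look in the newest picture that a camera, given by its name, has taken for a name from the list of things; names that differ only in an ending like _2 or _b are one class to them, and where a whole thing is asked for, a point or a joint stands for the part that bears it (a point fixed in the world has none). Each returns a list of dicts, best first, with "conf" (0 to 1); they miss things now and then, are a little off and sometimes report something else, mostly with a low value. They report only what shows in the picture. A call takes as long as a camera call. They do not tell look-alikes from the thing itself.
- eyes.spot_in(camera, name): "centre" ([x, y, z] in m, in world coordinates, good to about 4 mm: the middle of the surface that is visible of it).
- eyes.outline_of(camera, name): "mask" (400x640 bool, what is visible of it).
The state is a dict: "time_s": time; "joints": joint angles; "joint_velocities": joint speeds; "effort": joint torques, N m; "tcp_pos": TCP position; "ee_rot": TCP orientation; "wrist_force": force on the tool from outside, world axes, zero at the start; "moment": the same for the moment, N m; "gripper_width": opening from 0.0 (shut) to 1.0 (fully open); "gripper_force": force on a finger pad.
Only numpy, scipy, OpenCV 4.12 (cv2) and the standard library are available. Lean on these libraries where they do the work, as an engineer would, in place of code of your own. Each camera call takes 0.05 s, during which the arm holds its last target. There are 200 camera calls.

### The job

Set the handled catch tin flat on the bench in front of the tipping trough, centred under its pouring lip and close up to the stand, then tip the trough by its handle to 40 degrees and hold it there for a good second so that the copper sleeve rolls out into the tin. Bring the trough back fully level, and only then carry the tin with the sleeve in it to the black rubber mat and leave it standing flat in the middle of the mat. Do not tip the trough past 50 degrees, and leave the other things on the bench where they are.

Things in the scene. Friction and masses are not known exactly. Their poses are not given: they have to be found in the camera images.
- stand: Fixed dark steel stand: foot and two cheeks (132 mm tall, at y = +-76 mm) reaching from x = -30 to +80 mm. Origin on the bench under the hinge axis; -x is the side to which the trough pours (roughly to the robot), y runs along the hinge, z up. Hinge axis 115 mm above the origin. On the +y cheek a disc with ticks every 10 degrees (long tick: 40) and the trough's white pointer.
- trough (a joint): Tilt of the trough, rad: 0 = level on its rest, grows as it tips to the stand's -x; 40 degrees = 0.70, stop at 1.05. Stiff hinge (0.5 N m), stays where left. Sheet steel pan 130 (x) x 110 mm, side walls up to 58 mm above the hinge; its front floor rises to the lip at 22 degrees, so round things roll out only beyond that tilt.
- trough_grip (a point): Grip point in the trough's handle: upright plate 12 mm thick (along x), 60 mm wide (y), on the rear wall. At level it is 63 mm to the stand's +x of the hinge axis and 118 mm above it, 22 mm below the plate's top; the plate is free 54 mm below it. Axes turn with the trough: x, y as the stand's at level, z up along the plate.
- trough_lip (a point): Middle of the pouring lip's edge: at level 65 mm to the stand's -x of the hinge axis and at the hinge's height. At 40 degrees it is 50 mm to -x of the hinge axis and 73 mm above the bench.
- tin: Loose open aluminium tin 130 (x) x 150 (y) x 45 mm, walls and floor 5 mm, 0.28 kg. Origin at the centre of its underside, z up. A handle plate stands on its -x end; keep this end away from the stand. Its +x wall meets the stand when its origin is 95 mm to the stand's -x of the stand's origin; about 100 mm is right to catch the sleeve.
- tin_grip (a point): Grip point in the tin's handle plate, 12 mm thick (along the tin's x), 60 mm wide (y), top edge 97 mm above the tin's underside. The point lies 71 mm to the tin's -x of its origin and 77 mm above its underside. Axes as the tin's.
- sleeve: Loose copper cable sleeve, a cylinder 36 mm in diameter and 80 mm long, about 0.15 kg, lying across the trough. Origin at its centre, y along its axis.
- mat: Fixed black rubber mat 220 (x) x 190 (y) x 4 mm on the bench. Origin at the centre of its underside.
- can: Bystander: can, 60 mm in diameter, 100 mm tall, beside the stand. Origin under its base.
- screwdriver: Bystander: screwdriver, lying to the left of the stand. Origin under its middle.
- socket_strip: Bystander: white socket block 70 x 140 x 45 mm. Origin at the centre of its underside.
Mind the look-alikes: they are no part of the job. What is shaped like the stand but brown is not meant. There is more than one size of the tin; the one meant has the size given above.

How it is judged (in metres and radians):
On the way, in this order (a step that is already met when the one before it is completed fails the run):
1. the tin stands flat on the bench under the trough's lip, close to the stand (x of tin in the frame of stand between -0.13 and -0.07 m and y of tin in the frame of stand between -0.03 and 0.03 m and angle between tin's own z axis and vertical below 0.07 rad and height (world z) of tin below 0.008 m and linear speed of tin below 0.03 m/s), for 0.2 s.
2. the trough is held tipped to 40 degrees, within 5 degrees (value of joint trough between 0.611 and 0.785 rad), for 0.8 s.
3. the trough is level again with the sleeve in the tin, which still stands in front of it (value of joint trough below 0.06 rad and height (world z) of tin below 0.008 m and angle between tin's own z axis and vertical below 0.07 rad and horizontal distance between tin and stand below 0.16 m and x of sleeve in the frame of tin between -0.065 and 0.065 m and y of sleeve in the frame of tin between -0.075 and 0.075 m and z of sleeve in the frame of tin between 0 and 0.045 m), for 0.2 s.
At the end, for the whole second after the job is handed in: The tin stands flat (within 4 degrees) on the rubber mat, its centre within 35 mm of the mat's centre, with the copper sleeve lying in it at rest; the trough is level (within 0.06 rad of its rest) (x of sleeve in the frame of tin between -0.065 and 0.065 m and y of sleeve in the frame of tin between -0.075 and 0.075 m and z of sleeve in the frame of tin between 0 and 0.045 m and value of joint trough below 0.06 rad and angle between tin's own z axis and vertical below 0.07 rad and horizontal distance between tin and mat below 0.035 m and height (world z) of tin between 0.001 and 0.009 m and linear speed of tin below 0.02 m/s and linear speed of sleeve below 0.05 m/s); the robot touches nothing.
It fails at once if the trough is tipped past 50 degrees (value of joint trough above 0.873 rad).
It fails at once if a bystander (can, screwdriver, socket block) is shifted by more than 40 mm (distance of any of can, screwdriver, socket_strip from where it was at the start of the episode above 0.04 m).
It also fails if it takes over 72 s, if anything falls off the work surface, if the arm or the gripper's body presses on something with over 40 N, if the wrist force passes 120 N, or if a joint passes its speed limit or range.

## Working session

There is one attempt and no reset: what is moved stays moved. The work goes in short steps, Python scripts to look and compute and a tool call to move; the robot and the scene stay as the last step left them, time stands still between calls to the robot, and variables do not carry over. Pictures are saved under pics/ and viewed, at most 10 in all, crops included, and the job is handed in when it is done.

Besides the shell and the picture viewer there is one more tool, called after "Emit:" as name([rows], argument=value, ...), one row to a line, values as JSON. jog_arm: Moves the arm, as the interface text tells. Its arguments: {"type":"object","properties":{"increments":{"type":"array"},"grip":{"type":"number"}},"required":["increments"]}

```bash
mkdir -p pics; ls; cat > h.py <<'E'
import numpy as np, cv2
from station import sense, eyes, r
def proj(cam,X):
    c=eyes.get_calibration(cam);p=c["camera_matrix"]@(c["R"]@np.array(X)+c["t"]);return p[:2]/p[2]
def ray(cam,uv,s=None):
    c=eyes.get_calibration(cam);K=np.array(c["camera_matrix"])
    d=np.linalg.inv(K)@[uv[0],uv[1],1]
    if cam=="wrist":
        T=np.array(c["T_tool_cam"]);R=np.array(s["ee_rot"]);p=np.array(s["tcp_pos"])
        return p+R@T[:3,3], R@T[:3,:3]@d
    R=np.array(c["R"]);return -R.T@np.array(c["t"]),R.T@d
def onz(cam,uv,z,s=None):
    o,d=ray(cam,uv,s);return o+d*(z-o[2])/d[2]
E
python3 - <<'E'
from h import *
im={}
for c in("scene","side"):
    im[c]=eyes.capture(c);cv2.imwrite(f"pics/{c}0.png",im[c])
    for n in("stand","tin","sleeve","mat","can","screwdriver","socket_strip","trough_grip","tin_grip"):
        for d in eyes.spot_in(c,n): print(c,n,round(d["conf"],2),np.round(d["centre"],3),np.round(proj(c,d["centre"])))
s=sense();print(s["time_s"],s["tcp_pos"],np.round(s["ee_rot"],3).tolist(),s["gripper_width"])
print(eyes.get_calibration("wrist"))
E
```

```text
pics
scene stand 0.79 [0.253 0.286 0.103] [419. 238.]
scene stand 0.63 [0.668 0.075 0.112] [273. 241.]
scene tin 0.95 [ 0.496 -0.359  0.015] [266. 147.]
scene tin 0.72 [ 0.303 -0.364  0.011] [310. 128.]
scene sleeve 0.42 [0.666 0.018 0.117] [265. 226.]
scene mat 0.59 [ 0.519  0.339 -0.   ] [354. 302.]
scene can 0.8 [0.752 0.169 0.091] [262. 280.]
scene can 0.33 [0.665 0.018 0.118] [265. 226.]
scene screwdriver 0.93 [0.753 0.345 0.021] [288. 337.]
scene socket_strip 0.68 [ 0.712 -0.291  0.047] [219. 177.]
scene trough_grip 0.95 [0.655 0.016 0.129] [267. 222.]
scene trough_grip 0.84 [0.24 0.27 0.14] [422. 227.]
scene tin_grip 0.96 [ 0.304 -0.364  0.012] [310. 128.]
scene tin_grip 0.8 [ 0.496 -0.36   0.013] [266. 147.]
side stand 0.86 [0.652 0.017 0.12 ] [351. 179.]
side stand 0.68 [0.508 0.323 0.004] [253. 188.]
side stand 0.55 [0.223 0.247 0.117] [187. 209.]
side tin 0.82 [ 0.509 -0.364  0.022] [423. 292.]
side tin 0.63 [ 0.311 -0.367  0.01 ] [374. 342.]
side tin 0.25 [0.678 0.03  0.144] [353. 167.]
side sleeve 0.6 [0.654 0.053 0.112] [342. 176.]
side mat 0.66 [0.509 0.324 0.008] [253
[... 336 characters left out ...]
n_grip 0.85 [ 0.313 -0.365  0.   ] [374. 344.]
1.0 [0.25412039 0.57096336 0.40475235] [[0.914, -0.407, -0.0], [-0.407, -0.914, -0.0], [-0.0, 0.0, -1.0]] 0.9990423611113098
{'camera_matrix': array([[334.98244095,   0.        , 323.08595016],
       [  0.        , 334.98244095, 198.88365775],
       [  0.        ,   0.        ,   1.        ]]), 'T_tool_cam': array([[ 6.36002344e-04, -9.65523457e-01, -2.60315289e-01,
         7.08137991e-02],
       [ 9.99999212e-01,  8.95830836e-04, -8.79486731e-04,
         4.26813811e-04],
       [ 1.08236353e-03, -2.60314525e-01,  9.65523266e-01,
         1.90187696e-02],
       [ 0.00000000e+00,  0.00000000e+00,  0.00000000e+00,
         1.00000000e+00]])}
```

```bash
python3 - <<'E'
import cv2,numpy as np
a=cv2.imread("pics/scene0.png");b=cv2.imread("pics/side0.png")
cv2.imwrite("pics/a.png",cv2.resize(a[80:380,150:550],(800,600),interpolation=cv2.INTER_CUBIC))
cv2.imwrite("pics/b.png",cv2.resize(b[100:400,120:520],(800,600),interpolation=cv2.INTER_CUBIC))
E
```

```text
(no output)
```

View pics/a.png

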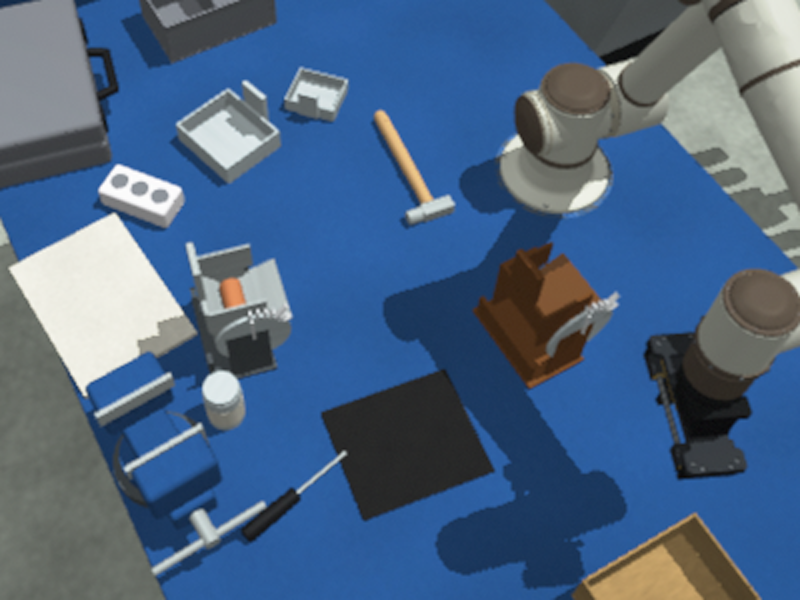

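View pics/b.png

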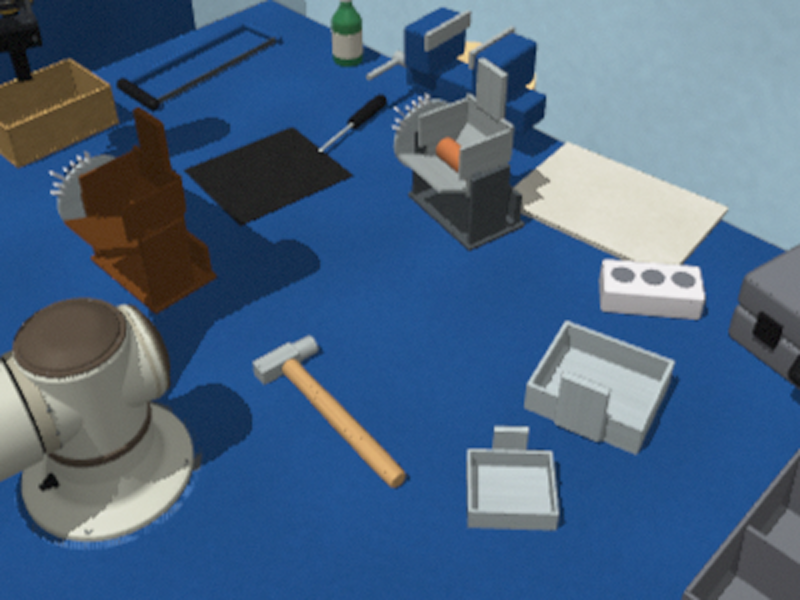

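The first crop (scale 2 from scene) shows two tins: the large one at scene px (266,147) and a small one at (310,128). There are two stand shapes: grey at (273,241) holding the copper sleeve, and brown at (419,238). The second crop confirms the large tin (side px 423,292) and the grey stand (351,179) are the ones meant: about 150 mm wide with a proportionate handle, and dark steel with the sleeve. The can, screwdriver and sockets match their descriptions.

```bash
python3 - <<'E'
from h import *
# mat outline on plane z=.004
for cam in("scene","side"):
    eyes.capture(cam)
    m=eyes.outline_of(cam,"mat")[0]; ys,xs=np.nonzero(m["mask"])
    c=max(cv2.findContours(m["mask"].astype(np.uint8),0,1)[0],key=cv2.contourArea)[:,0]
    P=np.array([onz(cam,p,.004)[:2] for p in c],np.float32);print(cam,m["conf"],cv2.minAreaRect(P))
# rough tin rim corners from crops (rim z=.045), handle top corners z=.097
S=lambda u,v:(150+u/2,80+v/2)
for n,uv in dict(L=(178,130),F=(230,180),R=(279,131)).items(): print("scene rim",n,np.round(onz("scene",S(*uv),.045),3))
B=lambda u,v:(120+u/2,100+v/2)
for n,uv in dict(l=(527,388),top=(569,323),r=(673,363),b=(639,425)).items(): print("side rim",n,np.round(onz("side",B(*uv),.045),3))
for uv in((561,371),(610,388)): print("handle top",np.round(onz("side",B(*uv),.097),3))
for uv in((479,60),(508,77)): print("trough handle top",np.round(onz("side",B(*uv),.255),3))
for uv in((188,243),(196,245)): print("scene tr handle top",np.round(onz("scene",S(*uv),.255),3))
for uv in((411,190),(470,247),(522,222)): print("foot",np.round(onz("side",B(*uv),.0),3))
E
```

```text
scene 0.74 ((0.5191333889961243, 0.3341333270072937), (0.1889880746603012, 0.2170393466949463), 82.03380584716797)
side 0.86 ((0.5131284594535828, 0.32667815685272217), (0.19732950627803802, 0.22442841529846191), 81.23564147949219)
scene rim L [ 0.589 -0.393  0.045]
scene rim F [ 0.553 -0.239  0.045]
scene rim R [ 0.424 -0.299  0.045]
side rim l [ 0.417 -0.306  0.045]
side rim top [ 0.546 -0.275  0.045]
side rim r [ 0.581 -0.413  0.045]
side rim b [ 0.465 -0.439  0.045]
handle top [ 0.428 -0.344  0.097]
handle top [ 0.446 -0.402  0.097]
trough handle top [0.71  0.039 0.255]
trough handle top [ 0.702 -0.023  0.255]
scene tr handle top [ 0.709 -0.009  0.255]
scene tr handle top [ 0.7   -0.     0.255]
foot [ 0.654  0.123 -0.   ]
foot [ 0.613 -0.043  0.   ]
foot [ 0.717 -0.061 -0.   ]
```

Emit:
jog_arm([
  [1,0.6,0,0],
  [1,0.6,0,0],
  [1,0.6,0,0],
  [1,0.6,0,0],
  [1,0.6,0,0],
  [1,0.6,0,0],
  [1,0.6,0,0],
  [1,0.6,0,0],
  [1,0.6,0,0],
  [1,0.6,0,0],
], grip=87)

```text
time_s: 2.2
tcp_pos: [0.3888, 0.3782, 0.405]
ee_rot: [[0.913, -0.407, 0.0], [-0.407, -0.913, 0.0], [0.0, -0.0, -1.0]]
wrist_force: [-0.8, -0.3, 0.3]
gripper_width: 1.002
gripper_force: 0.0
```

Emit:
jog_arm([
  [1,0.6,0,0],
  [1,0.6,0,0],
  [1,0.6,0,0],
  [1,0.6,0,0],
  [1,0.6,0,0],
  [1,0.6,0,0],
  [1,0.6,0,0],
  [0.4,1,0,0],
  [0.4,1,0,0],
  [0.4,1,0,0],
])

```text
time_s: 3.2
tcp_pos: [0.4786, 0.1798, 0.4048]
ee_rot: [[0.913, -0.407, -0.0], [-0.407, -0.913, -0.0], [-0.0, 0.0, -1.0]]
wrist_force: [0.1, -0.3, -0.0]
gripper_width: 0.997
gripper_force: 0.0
```

Emit:
jog_arm([
  [0.4,1,0,0],
  [0.4,1,0,0],
  [0.4,1,0,0],
  [0.4,1,0,0],
  [0.4,1,0,0],
  [0.4,1,0,0],
  [0.4,1,0,0],
  [0.4,1,0,0],
  [0.4,1,0,0],
  [0.4,1,0,0],
])

```text
time_s: 4.2
tcp_pos: [0.4697, -0.035, 0.4049]
ee_rot: [[0.913, -0.407, 0.0], [-0.407, -0.913, 0.0], [0.0, -0.0, -1.0]]
wrist_force: [-0.0, -0.2, -0.1]
gripper_width: 1.0
gripper_force: 0.0
```

Emit:
jog_arm([
  [0.4,1,0,0],
  [0.4,1,0,0],
  [0.4,1,0,0],
  [0.4,1,0,0],
  [0.4,1,0,0],
  [0.4,1,0,0],
  [0.4,1,0,0],
  [0.4,1,0,0],
  [0.4,1,0,0],
  [0.4,1,0,0],
])

```text
time_s: 5.2
tcp_pos: [0.4614, -0.2497, 0.405]
ee_rot: [[0.913, -0.407, 0.0], [-0.407, -0.913, 0.0], [-0.0, -0.0, -1.0]]
wrist_force: [0.7, 0.7, 0.6]
gripper_width: 0.998
gripper_force: 0.0
```

Emit:
jog_arm([
  [0.4,1,0,0],
  [0.4,1,0,0],
  [0.4,1,0,0],
  [0.4,1,0,0],
  [0.4,1,0,0],
  [0,0,0,1],
  [0,0,0,1],
  [0,0,0,1],
  [0,0,0,1],
  [0,0,0,1],
])

```text
time_s: 6.2
tcp_pos: [0.4574, -0.3563, 0.4049]
ee_rot: [[0.68, -0.733, -0.0], [-0.733, -0.68, 0.0], [-0.0, -0.0, -1.0]]
wrist_force: [0.5, -0.7, 0.3]
gripper_width: 0.999
gripper_force: 0.0
```

Emit:
jog_arm([
  [0,0,0,1],
  [0,0,0,1],
  [0,0,0,1],
  [0,0,0,1],
  [0,0,0,1],
  [0,0,0,1],
  [0,0,0,0],
  [0,0,0,0],
])

```text
time_s: 7.0
tcp_pos: [0.4579, -0.3563, 0.405]
ee_rot: [[0.27, -0.963, 0.0], [-0.963, -0.27, 0.0], [-0.0, -0.0, -1.0]]
wrist_force: [0.4, -0.1, -1.0]
gripper_width: 1.003
gripper_force: 0.0
```

```bash
python3 - <<'E'
from h import *
s=sense();im=eyes.capture("wrist");cv2.imwrite("pics/w1.png",im)
print(s["time_s"],s["tcp_pos"],np.round(s["ee_rot"],3).tolist(),s["joints"])
for n in("tin","tin_grip","socket_strip"):
    for d in eyes.spot_in("wrist",n): print(n,d["conf"],np.round(d["centre"],3))
E
```

```text
7.0 [ 0.45791529 -0.35626801  0.40495779] [[0.27, -0.963, 0.0], [-0.963, -0.27, 0.0], [-0.0, -0.0, -1.0]] [-2.18970562e+01  1.76779694e+01 -6.02952811e+00 -4.92351652e-03
 -6.62898732e+01  3.75651514e+01]
tin 0.85 [ 0.299 -0.367  0.004]
tin 0.83 [ 0.507 -0.356  0.004]
tin_grip 0.89 [ 0.504 -0.358  0.002]
tin_grip 0.71 [ 0.304 -0.37   0.002]
socket_strip 0.93 [ 0.695 -0.314  0.047]
```

View pics/w1.png

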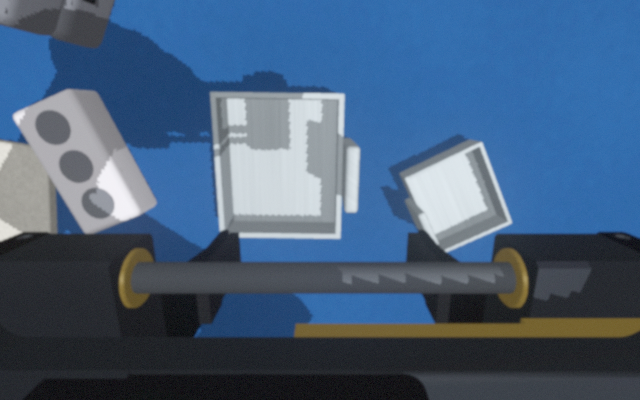

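The wrist picture shows the large tin's rim at corners (210,93), (344,94), (341,238) and (218,238). Its handle top is at x 346–358, y 140–212. The small tin is at (455,195) and the sockets at (85,160).

```bash
python3 - <<'E'
from h import *
s=sense()
C=np.array([onz("wrist",p,.045,s) for p in((210,93),(344,94),(341,238),(218,238))])
print(np.round(C[:,:2],3),np.round(C.mean(0),3),[round(np.linalg.norm(C[i]-C[i-1]),3) for i in range(4)])
H=np.array([onz("wrist",p,.097,s) for p in((346,140),(358,140),(358,212),(346,212))]);print(np.round(H[:,:2],3),H.mean(0))
def tri(a,b):
    (o1,d1),(o2,d2)=a,b;A=np.stack([d1,-d2],1);k=np.linalg.lstsq(A,o2-o1,rcond=None)[0];p,q=o1+d1*k[0],o2+d2*k[1];return np.round((p+q)/2,4),np.linalg.norm(p-q)
# handle top corners, wrist vs side
B=lambda u,v:(120+u/2,100+v/2)
print(tri(ray("wrist",(352,212),s),ray("side",B(562,371.5))),tri(ray("wrist",(352,140),s),ray("side",B(609,386))))
print(tri(ray("wrist",(344,94),s),ray("side",B(639,418))),tri(ray("wrist",(341,238),s),ray("side",B(529,388))))
X=np.array(s["ee_rot"]);print("yaw x tool",np.degrees(np.arctan2(X[1,0],X[0,0])))
E
```

```text
[[ 0.587 -0.409]
 [ 0.462 -0.443]
 [ 0.422 -0.299]
 [ 0.551 -0.263]] [ 0.505 -0.354  0.045] [np.float64(0.151), np.float64(0.13), np.float64(0.15), np.float64(0.134)]
[[ 0.452 -0.405]
 [ 0.442 -0.408]
 [ 0.423 -0.346]
 [ 0.433 -0.344]] [ 0.43730901 -0.3757429   0.097     ]
(array([ 0.4279, -0.3451,  0.0968]), np.float64(0.00039500094603736916)) (array([ 0.4459, -0.4037,  0.1008]), np.float64(0.006500210340386576))
(array([ 0.4614, -0.4405,  0.0621]), np.float64(0.0041592893565017925)) (array([ 0.4221, -0.3017,  0.0413]), np.float64(0.0076786866383896524))
yaw x tool -74.3804612864564
```

Emit:
jog_arm([
  [0.3,0.65,0.5,0],
  [0.3,0.6,0.7,0],
  [0,0,1,0],
  [0,0,1,0],
  [0,0,1,0],
  [0,0,1,0],
  [0,0,1,0],
  [0,0,1,0],
  [0,0,1,0],
  [0,0,0,0],
])

```text
time_s: 8.2
tcp_pos: [0.4361, -0.3744, 0.2374]
ee_rot: [[0.268, -0.963, -0.007], [-0.963, -0.268, 0.004], [-0.005, 0.005, -1.0]]
wrist_force: [-0.3, 1.4, -0.4]
gripper_width: 1.0
gripper_force: 0.0
```

Emit:
jog_arm([
  [0,0,0,0],
  [0,0,0,0],
  [0,0,0,0],
  [0,0,0,0],
  [0,0,0,0],
  [0,0,0,0],
], grip=4)

```text
time_s: 8.8
tcp_pos: [0.4379, -0.3746, 0.2411]
ee_rot: [[0.269, -0.963, 0.001], [-0.963, -0.269, -0.0], [0.0, -0.001, -1.0]]
wrist_force: [-0.7, 0.4, 0.3]
gripper_width: 0.537
gripper_force: 0.0
```

Emit:
jog_arm([
  [0,0,0,0],
  [0,0,0,0],
  [0,0,0,0],
  [0,0,0,0],
  [0,0,0,0],
  [0,0,0,0],
  [0,0,0,0],
])

```text
time_s: 9.5
tcp_pos: [0.4378, -0.3747, 0.2407]
ee_rot: [[0.269, -0.963, -0.0], [-0.963, -0.269, 0.0], [-0.0, 0.0, -1.0]]
wrist_force: [-1.8, -0.2, -0.1]
gripper_width: 0.132
gripper_force: 30.0
```

Emit:
jog_arm([
  [0,0,-0.4,0],
  [0,0,-0.8,0],
  [0,0,-1,0],
  [0,0,-1,0],
  [0,0,-0.8,0],
])

```text
time_s: 10.0
tcp_pos: [0.4376, -0.3744, 0.3217]
ee_rot: [[0.269, -0.963, -0.0], [-0.963, -0.269, 0.0], [-0.0, 0.0, -1.0]]
wrist_force: [0.9, -0.1, -4.2]
gripper_width: 0.138
gripper_force: 30.0
```

Gripped at 12 mm. I'll carry it towards the stand and turn.

Emit:
jog_arm([
  [-0.5,-0.15,0,0],
  [-1,-0.3,0,0],
  [-1,-0.3,0,0],
  [-1,-0.3,0,0],
  [-1,-0.3,0,0],
  [-1,-0.3,0,0],
  [-1,-0.3,0,0],
  [-1,-0.3,0,0],
  [-1,-0.3,0,0],
  [-1,-0.3,0,0],
])

```text
time_s: 11.0
tcp_pos: [0.4406, -0.1748, 0.3195]
ee_rot: [[0.268, -0.963, -0.003], [-0.963, -0.268, 0.001], [-0.002, 0.003, -1.0]]
wrist_force: [-0.3, 0.5, -3.8]
gripper_width: 0.139
gripper_force: 30.0
```

Emit:
jog_arm([
  [-1,-0.3,0,0],
  [-1,-0.3,0,0],
  [-0.5,-0.15,0,0],
  [0,0,0,0.9],
  [0,0,0,1],
  [0,0,0,1],
  [0,0,0,1],
  [0,0,0,1],
  [0,0,0,0.7],
  [0,0,0,0],
])

```text
time_s: 12.0
tcp_pos: [0.4421, -0.124, 0.32]
ee_rot: [[-0.175, -0.984, -0.002], [-0.984, 0.175, 0.0], [0.0, 0.002, -1.0]]
wrist_force: [0.6, 0.0, -3.0]
gripper_width: 0.136
gripper_force: 30.0
```

```bash
python3 - <<'E'
from h import *
s=sense();im=eyes.capture("wrist");cv2.imwrite("pics/w2.png",im)
print(s["time_s"],s["tcp_pos"],np.round(s["ee_rot"],3).tolist())
for n in("stand","trough_grip","sleeve","mat"):
    for d in eyes.spot_in("wrist",n): print(n,d["conf"],np.round(d["centre"],3))
E
```

```text
12.0 [ 0.44213473 -0.1240478   0.32004481] [[-0.175, -0.984, -0.002], [-0.984, 0.175, 0.0], [0.0, 0.002, -1.0]]
stand 0.93 [ 0.672 -0.057  0.034]
```

View pics/w2.png

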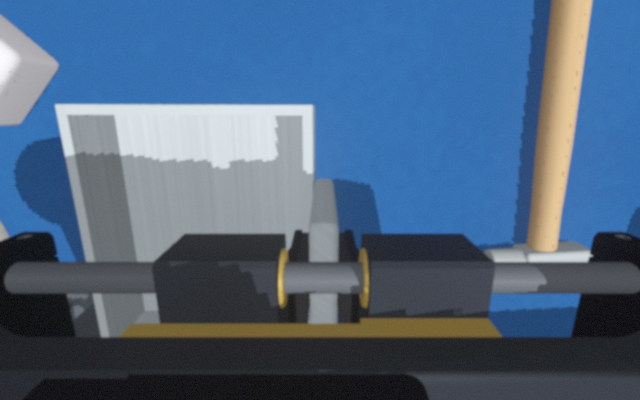

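The picture shows the held tin at (190,200) and the hammer at right. The stand is hidden by the gripper, so I'll fit its pose from the two fixed cameras.

```bash
python3 - <<'E'
import cv2,numpy as np
a=cv2.imread("pics/scene0.png");b=cv2.imread("pics/side0.png")
A=cv2.resize(a[195:275,238:300],None,fx=6.4,fy=6.4,interpolation=cv2.INTER_CUBIC)
B=cv2.resize(b[125:225,312:387],None,fx=5.12,fy=5.12,interpolation=cv2.INTER_CUBIC)
B=B[:512,:];print(A.shape,B.shape)
cv2.imwrite("pics/st.png",np.hstack([A,B]))
E
```

```text
(512, 397, 3) (512, 384, 3)
```

View pics/st.png

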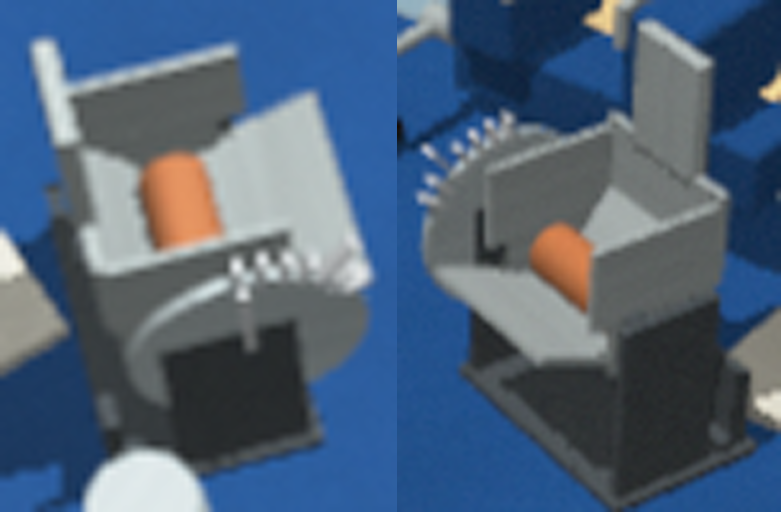

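The crop shows the grey stand level. In side it shows the lip corners at (435,265) and (540,362), the handle top at (640,22)–(710,68) and the foot corner at (615,508). In scene it shows the lip at (315,93)–(372,280) and the handle top at (43,42)–(65,140).

```bash
cat > fit.py <<'E'
from h import *
from scipy.optimize import least_squares
side=lambda u,v:("side",(312+(u-397)/5.12-.5,125+v/5.12-.5)); sc=lambda u,v:("scene",(238+u/6.4-.5,195+v/6.4-.5))
O=[((57,30,255),side(640,24)),((57,-30,255),side(710,68)),((-65,55,115),side(435,265)),((-65,-55,115),side(540,362)),((-30,-80,0),side(615,508)),((-30,80,0),side(463,370)),
((-65,-55,115),sc(315,93)),((-65,55,115),sc(372,280)),((63,-30,255),sc(43,42)),((63,30,255),sc(65,140)),((-30,80,0),sc(323,437))]
def f(p):
    c,s=np.cos(p[2]),np.sin(p[2]);R=np.array([[c,-s,0],[s,c,0],[0,0,1]])
    return np.concatenate([proj(o[0],R@(np.array(P)/1000)+[p[0],p[1],0])-o[1] for P,o in O])
q=least_squares(f,[.65,.02,-.17],loss="soft_l1")
E
python3 - <<'E'
from fit import *
print(np.round(q.x,4),np.degrees(q.x[2]));print(np.round(f(q.x).reshape(-1,2),1).tolist())
E
```

```text
[ 0.652   0.0303 -0.2278] -13.053991536013424
[[-0.3, -0.5], [-1.8, -0.5], [0.6, -0.3], [0.3, -1.2], [-1.3, 0.7], [0.1, 1.0], [-0.2, -0.1], [-1.0, -1.2], [-0.2, -0.8], [0.2, 0.3], [-0.1, 0.3]]
```

Emit:
jog_arm([
  [0,0.3,0,0.65],
  [-0.8,0.7,0,0],
  [-1,0.7,0.5,0],
  [-1,0.7,0.7,0],
  [-1,0,0.6,0],
  [-1,0,0.6,0],
  [-1,0,0.4,0],
  [-1,0,0.2,0],
  [-1,0,0,0],
  [-1,0,0,0],
])

```text
time_s: 13.25
tcp_pos: [0.4359, 0.0588, 0.2606]
ee_rot: [[-0.225, -0.974, -0.0], [-0.974, 0.225, -0.0], [0.0, -0.0, -1.0]]
wrist_force: [1.2, -0.1, -3.7]
gripper_width: 0.135
gripper_force: 30.0
```

Emit:
jog_arm([
  [-0.8,0,0,0],
  [-0.3,0,0,0],
  [0,-0.5,0,0],
  [0,-0.6,0,0],
  [0,0,0,0],
  [0,0,0,0],
])

```text
time_s: 13.85
tcp_pos: [0.4622, 0.0735, 0.2605]
ee_rot: [[-0.228, -0.974, -0.001], [-0.974, 0.228, -0.0], [0.0, 0.001, -1.0]]
wrist_force: [-0.5, -0.2, -3.7]
gripper_width: 0.137
gripper_force: 30.0
```

Emit:
jog_arm([
  [0,-0.5,0,0],
  [0,-0.5,0,0],
  [0,0,0.5,0],
  [0,0,0.25,0],
  [0,0,0.2,0],
  [0,0,0.1,0],
  [0,0,0,0],
  [0,0,0,0],
])

```text
time_s: 14.65
tcp_pos: [0.4809, 0.0696, 0.2406]
ee_rot: [[-0.226, -0.974, -0.001], [-0.974, 0.226, -0.001], [0.001, 0.001, -1.0]]
wrist_force: [-4.3, -0.8, 7.4]
gripper_width: 0.136
gripper_force: 30.0
```

Emit:
jog_arm([
  [0,0,0,0],
  [0,0,0,0],
  [0,0,0,0],
  [0,0,0,0],
  [0,0,0,0],
], grip=50)

```text
time_s: 15.15
tcp_pos: [0.4817, 0.0699, 0.2397]
ee_rot: [[-0.226, -0.974, 0.0], [-0.974, 0.226, 0.0], [-0.0, -0.0, -1.0]]
wrist_force: [-0.3, 0.5, 0.3]
gripper_width: 0.5
gripper_force: 0.0
```

```bash
python3 - <<'E'
from h import *
im=eyes.capture("scene");im2=eyes.capture("side");b=sense()
print(b["time_s"],b["tcp_pos"],b["gripper_width"])
cv2.imwrite("pics/p2.png",np.hstack([cv2.resize(im[180:300,230:330],None,fx=4,fy=4,interpolation=2),cv2.resize(im2[110:230,290:390],None,fx=4,fy=4,interpolation=2)]))
E
```

```text
15.25 [0.48161418 0.06984867 0.23965947] 0.5456377493633281
```

View pics/p2.png

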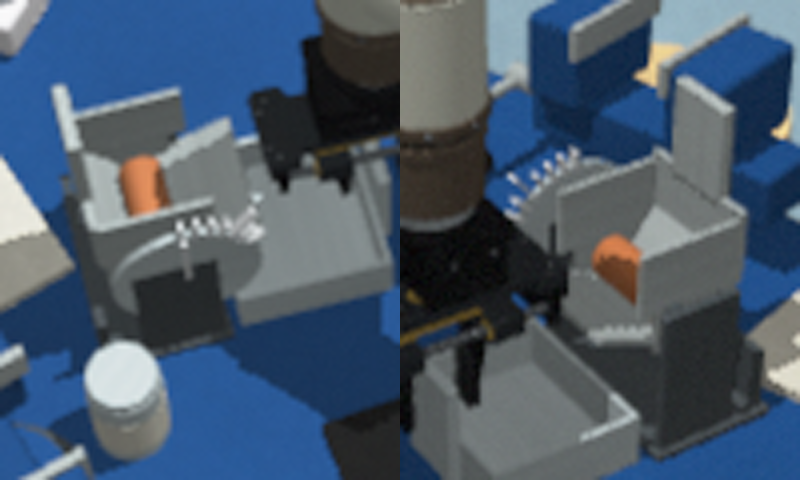

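The tin stands flat under the lip, close to the stand, and the trough is level. Next I'll go up and over the trough handle.

Emit:
jog_arm([
  [0,0,-0.5,0],
  [0,0,-1,0],
  [0,0,-1,0],
  [0,0,-1,0],
  [0,0,-1,0],
  [0,0,-1,0],
  [0,0,-1,0],
  [0,0,-1,0],
  [0,-0.5,-1,0],
  [0,-0.9,-1,0],
], grip=50)

```text
time_s: 16.25
tcp_pos: [0.5081, 0.0633, 0.4318]
ee_rot: [[-0.225, -0.974, 0.001], [-0.974, 0.225, 0.001], [-0.001, -0.001, -1.0]]
wrist_force: [0.6, -0.3, -1.4]
gripper_width: 0.574
gripper_force: 0.0
```

Emit:
jog_arm([
  [0,-1,-1,0],
  [0,-1,-0.5,0],
  [0,-1,0,0],
  [0,-1,0,0],
  [0,-1,0,0],
  [0,-1,0,0],
  [0,-1,0,0],
  [0,-1,0,0],
  [0,-1,0,0],
  [0,-1,0,0],
])

```text
time_s: 17.25
tcp_pos: [0.7041, 0.018, 0.4605]
ee_rot: [[-0.226, -0.974, 0.0], [-0.974, 0.226, -0.0], [-0.0, -0.0, -1.0]]
wrist_force: [1.1, 0.8, 0.0]
gripper_width: 0.576
gripper_force: 0.0
```

Emit:
jog_arm([
  [0,-0.5,0,0],
  [0,0,0,0],
  [0,0,0,0],
])

```text
time_s: 17.55
tcp_pos: [0.7131, 0.016, 0.4599]
ee_rot: [[-0.226, -0.974, -0.0], [-0.974, 0.226, 0.0], [0.0, 0.0, -1.0]]
wrist_force: [0.2, 0.0, 0.5]
gripper_width: 0.58
gripper_force: 0.0
```

```bash
cat > st.py <<'E'
from fit import *
def stf():
    s=sense();d=np.array(s["tcp_pos"])-[q.x[0],q.x[1],0];c,n=np.cos(q.x[2]),np.sin(q.x[2])
    return s["time_s"],np.round([1000*(d[0]*c+d[1]*n),1000*(-d[0]*n+d[1]*c),1000*d[2]],1),s["gripper_width"],np.round(s["ee_rot"][:2,0],4)
E
python3 -c "
from st import *
print(stf())
im=eyes.capture('scene');im2=eyes.capture('side')
cv2.imwrite('pics/p3.png',np.hstack([cv2.resize(im[160:280,210:310],None,fx=4,fy=4,interpolation=2),cv2.resize(im2[90:210,310:410],None,fx=4,fy=4,interpolation=2)]))
"
```

```text
(17.55, array([ 6.280e+01, -1.000e-01,  4.599e+02]), 0.5795220740608047, array([-0.2262, -0.9741]))
```

View pics/p3.png

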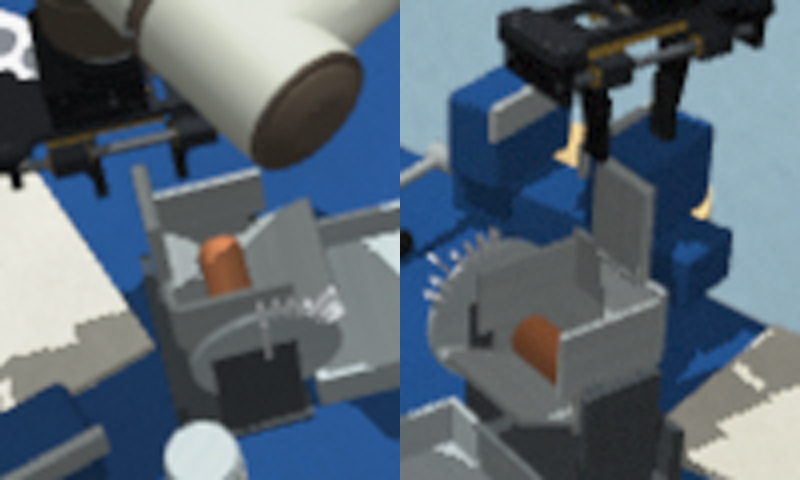

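The picture shows the open fingers above the handle plate: in side the plate top is at about (622,170) and the tips at (597,155) and (662,135). The fit agrees, so I'll descend.

Emit:
jog_arm([
  [0,0,0.5,0],
  [0,0,0.6,0],
  [0,0,0.6,0],
  [0,0,0.4,0],
  [0,0,0.3,0],
  [0,0,0,0],
])

```text
time_s: 18.25
tcp_pos: [0.7133, 0.016, 0.4102]
ee_rot: [[-0.226, -0.974, -0.002], [-0.974, 0.226, -0.0], [0.001, 0.002, -1.0]]
wrist_force: [0.2, -0.2, -0.3]
gripper_width: 0.577
gripper_force: 0.0
```

Emit:
jog_arm([
  [0,0.4,0,0],
  [0,0.4,0,0],
  [0,0.4,0,0],
  [0,0.4,0,0],
  [0,0.4,0,0],
  [0,0.4,0,0],
  [0,0,0,0],
])

```text
time_s: 18.95
tcp_pos: [0.668, 0.0267, 0.4189]
ee_rot: [[-0.224, -0.974, 0.02], [-0.974, 0.224, 0.0], [-0.005, -0.019, -1.0]]
wrist_force: [7.7, -2.2, 7.2]
gripper_width: 0.578
gripper_force: 4.2
```

```bash
python3 -c "
from st import *
print(stf())"
```

```text
(18.95, array([1.640e+01, 2.000e-01, 4.189e+02]), 0.5778299060560449, array([-0.2243, -0.9745]))
```

Emit:
jog_arm([
  [0,0.4,0,0],
  [0,0.4,0,0],
  [0,0.4,0,0],
  [0,0.4,0,0],
  [0,0.3,0,0],
  [0,0,0,0],
])

```text
time_s: 19.55
tcp_pos: [0.6311, 0.0355, 0.4203]
ee_rot: [[-0.224, -0.974, 0.022], [-0.975, 0.224, 0.001], [-0.006, -0.021, -1.0]]
wrist_force: [3.9, -1.1, 12.3]
gripper_width: 0.577
gripper_force: 5.4
```

```bash
cat > ang.py <<'E'
from st import *
from scipy.optimize import brentq
def ang():
    s=sense();t=np.array(s["tcp_pos"])+.182*np.array(s["ee_rot"])[:,2]-[q.x[0],q.x[1],0];c,n=np.cos(q.x[2]),np.sin(q.x[2])
    X=1000*(t[0]*c+t[1]*n)+s["gripper_width"]*87/2;Z=1000*t[2]-115
    return np.degrees(brentq(lambda a:(69-Z*np.sin(a))/np.cos(a)-X,-.3,1.2)),X,Z
E
python3 -c "
from ang import *
print(stf(),ang())"
```

```text
(19.55, array([-2.150e+01,  4.000e-01,  4.203e+02]), 0.5769333652148919, array([-0.2237, -0.9746])) (np.float64(30.49761486317235), np.float64(7.435237859589595), np.float64(123.33619218468863))
```

Emit:
jog_arm([
  [0,0.4,0,0],
  [0,0.35,0,0],
  [0,0,0,0],
])

```text
time_s: 19.85
tcp_pos: [0.6158, 0.039, 0.419]
ee_rot: [[-0.224, -0.974, 0.018], [-0.975, 0.224, 0.001], [-0.005, -0.017, -1.0]]
wrist_force: [4.1, -1.1, 10.4]
gripper_width: 0.574
gripper_force: 4.6
```

```bash
python3 -c "
from ang import *
print(stf(),ang())
im=eyes.capture('scene');im2=eyes.capture('side')
c,n=np.cos(q.x[2]),np.sin(q.x[2])
for a in(30,35,40,45):
    t=np.radians(a)
    for x,y,z in((57,-30,140),(-65,-55,0)):
        X,Z=x*np.cos(t)-z*np.sin(t),x*np.sin(t)+z*np.cos(t)+115
        W=np.array([q.x[0]*1000+X*c-y*n,q.x[1]*1000+X*n+y*c,Z])/1000
        p=proj('side',W);print(a,(x,y,z),'side crop px',np.round((p-[290,100])*6))
cv2.imwrite('pics/p4.png',cv2.resize(im2[100:200,290:410],None,fx=6,fy=6,interpolation=2))
"
```

```text
(19.85, array([-3.72e+01,  3.00e-01,  4.19e+02]), 0.5741748348007079, array([-0.224 , -0.9746])) (np.float64(38.63278233265943), np.float64(-9.19066949765443), np.float64(122.01852126552532))
30 (57, -30, 140) side crop px [354. 251.]
30 (-65, -55, 0) side crop px [311. 611.]
35 (57, -30, 140) side crop px [331. 263.]
35 (-65, -55, 0) side crop px [316. 616.]
40 (57, -30, 140) side crop px [309. 277.]
40 (-65, -55, 0) side crop px [321. 621.]
45 (57, -30, 140) side crop px [286. 293.]
45 (-65, -55, 0) side crop px [327. 625.]
```

View pics/p4.png

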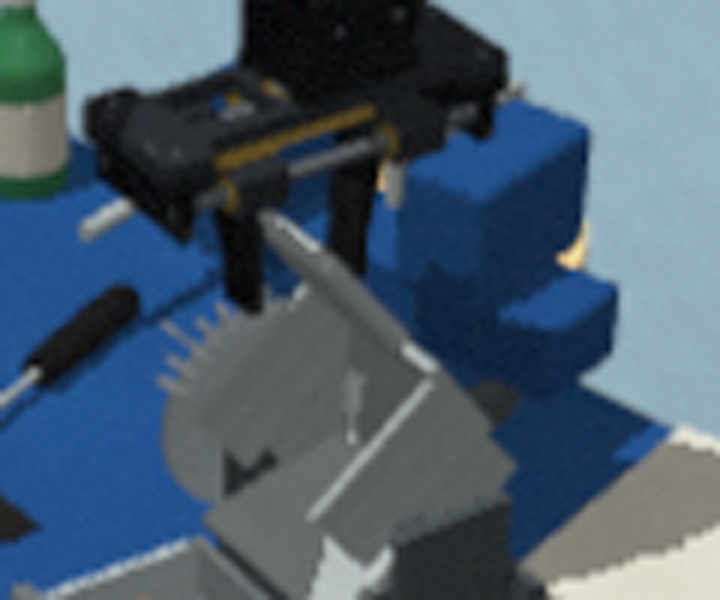

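In the side crop the handle's top -y corner is at about (325,260), which gives roughly 36–38°; the fit says 38.6°. The sleeve has left the trough. I'll nudge it a little further and hold.

Emit:
jog_arm([
  [0,0.2,0,0],
  [0,0,0,0],
  [0,0,0,0],
  [0,0,0,0],
  [0,0,0,0],
  [0,0,0,0],
  [0,0,0,0],
  [0,0,0,0],
  [0,0,0,0],
  [0,0,0,0],
])

```text
time_s: 20.95
tcp_pos: [0.6122, 0.0399, 0.4181]
ee_rot: [[-0.224, -0.974, 0.016], [-0.975, 0.224, 0.001], [-0.004, -0.015, -1.0]]
wrist_force: [3.0, 0.5, 10.4]
gripper_width: 0.577
gripper_force: 4.5
```

Emit:
jog_arm([
  [0,0,0,0],
  [0,0,0,0],
  [0,0,0,0],
  [0,0,0,0],
  [0,0,0,0],
])

```text
time_s: 21.45
tcp_pos: [0.6122, 0.0399, 0.4181]
ee_rot: [[-0.224, -0.974, 0.016], [-0.975, 0.224, 0.001], [-0.004, -0.015, -1.0]]
wrist_force: [2.4, 0.1, 10.6]
gripper_width: 0.577
gripper_force: 4.5
```

```bash
python3 -c "
from ang import *
print(stf(),ang())
for cam in('scene','side'):
    eyes.capture(cam)
    for d in eyes.spot_in(cam,'sleeve')[:2]: print(cam,d['conf'],d['centre'])
"
```

```text
(21.45, array([-4.090e+01,  4.000e-01,  4.181e+02]), 0.577262298473911, array([-0.2242, -0.9745])) (np.float64(40.639412556982585), np.float64(-13.036803717783304), np.float64(121.13169786753593))
scene 0.61 [0.5123, 0.0749, 0.0347]
side 0.56 [0.4997, 0.0454, 0.0367]
```

Emit:
jog_arm([
  [0,-0.5,0,0],
  [0,-0.6,0,0],
  [0,-0.6,0,0],
  [0,-0.6,0,0],
  [0,-0.6,0,0],
  [0,-0.6,0,0],
  [0,-0.6,0,0],
  [0,-0.6,0,0],
  [0,-0.6,0,0],
  [0,-0.5,0,0],
])

```text
time_s: 22.65
tcp_pos: [0.7234, 0.0137, 0.4098]
ee_rot: [[-0.226, -0.974, -0.007], [-0.974, 0.226, 0.0], [0.001, 0.007, -1.0]]
wrist_force: [-3.7, 0.7, -2.9]
gripper_width: 0.576
gripper_force: 2.1
```

Emit:
jog_arm([
  [0,-0.3,0,0],
  [0,-0.1,0,0],
  [0,0,0,0],
  [0,0,0,0],
])

```text
time_s: 23.05
tcp_pos: [0.7314, 0.0118, 0.4115]
ee_rot: [[-0.226, -0.974, -0.002], [-0.974, 0.226, -0.0], [0.0, 0.002, -1.0]]
wrist_force: [-3.6, 0.4, -2.9]
gripper_width: 0.575
gripper_force: 1.8
```

```bash
python3 -c "
from ang import *
print(stf(),sense()['wrist_force'])"
```

```text
(23.05, array([ 81.6,  -0. , 411.5]), 0.5747374127136686, array([-0.2259, -0.9741])) [-3.64550327  0.38129091 -2.91864264]
```

Emit:
jog_arm([
  [0,-0.15,0,0],
  [0,-0.1,0,0],
  [0,0,0,0],
])

```text
time_s: 23.35
tcp_pos: [0.7338, 0.0116, 0.4113]
ee_rot: [[-0.225, -0.974, -0.013], [-0.974, 0.225, 0.001], [0.002, 0.013, -1.0]]
wrist_force: [-15.2, 5.7, 1.3]
gripper_width: 0.577
gripper_force: 8.0
```

The force rose to 15 N, so the trough is on its rest. I'll recentre, lift out and check.

Emit:
jog_arm([
  [0,0.5,0,0],
  [0,0.5,0,0],
  [0,0,0,0],
  [0,0,-0.6,0],
  [0,0,-1,0],
  [0,0,-1,0],
  [0,0,0,0],
])

```text
time_s: 24.05
tcp_pos: [0.718, 0.0147, 0.4693]
ee_rot: [[-0.226, -0.974, 0.01], [-0.974, 0.226, 0.0], [-0.002, -0.01, -1.0]]
wrist_force: [-0.6, 0.3, 0.7]
gripper_width: 0.575
gripper_force: 0.0
```

```bash
python3 -c "
from ang import *
print(stf())
im=eyes.capture('scene');im2=eyes.capture('side')
for d in eyes.spot_in('scene','sleeve')[:2]+eyes.spot_in('side','sleeve')[:2]: print(d['conf'],d['centre'])
cv2.imwrite('pics/p5.png',np.hstack([cv2.resize(im[170:290,240:340],None,fx=4,fy=4,interpolation=2),cv2.resize(im2[120:240,290:390],None,fx=4,fy=4,interpolation=2)]))
"
```

```text
(24.05, array([ 6.790e+01, -3.000e-01,  4.693e+02]), 0.5753166896028683, array([-0.226 , -0.9741]))
0.68 [0.5117, 0.074, 0.0366]
0.61 [0.7393, 0.3313, 0.0193]
```

View pics/p5.png

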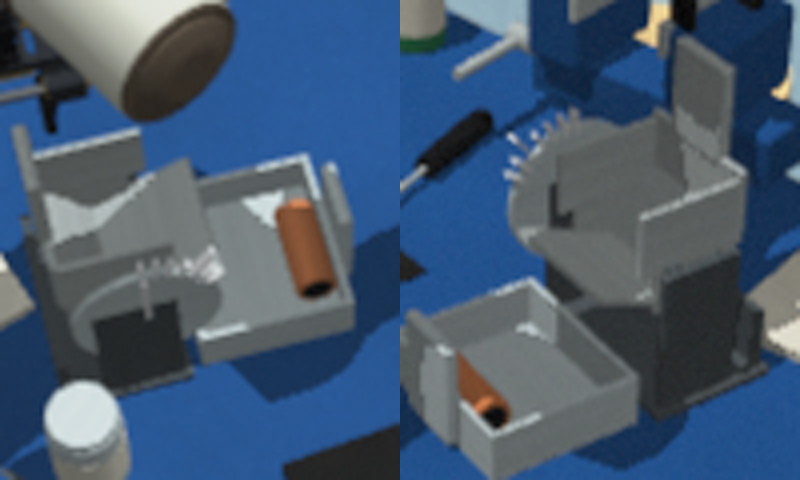

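The picture shows the trough level with its pointer at 0. The sleeve lies in the tin near its handle at scene crop (305,250). Next I'll check the tin handle's place and the brown look-alike's extent.

```bash
python3 -c "
from ang import *
for uv in((8,315),(52,352)): print('tin handle',np.round(onz('side',(290+uv[0]/4,120+uv[1]/4),.097),3))
for uv in((328,166),(349,200)): print('tin handle sc',np.round(onz('scene',(240+uv[0]/4,170+uv[1]/4),.097),3))
S=lambda u,v:(150+u/2,80+v/2);B=lambda u,v:(120+u/2,100+v/2)
for uv in((475,310),(530,385),(585,350)): print('brown sc foot',np.round(onz('scene',S(*uv),0),3))
for uv in((150,308),(215,275)): print('brown side foot',np.round(onz('side',B(*uv),0),3))
for cam in('scene','side'):
  for d in eyes.spot_in(cam,'tin')[:3]: print(cam,d['conf'],d['centre'])
"
```

```text
tin handle [0.479 0.092 0.097]
tin handle [0.471 0.037 0.097]
tin handle sc [0.474 0.046 0.097]
tin handle sc [0.475 0.083 0.097]
brown sc foot [0.294 0.184 0.   ]
brown sc foot [0.292 0.345 0.   ]
brown sc foot [0.175 0.337 0.   ]
brown side foot [0.192 0.195 0.   ]
brown side foot [0.299 0.186 0.   ]
scene 0.58 [0.5361, 0.0716, 0.0093]
side 0.83 [0.5563, 0.048, 0.0224]
side 0.55 [0.314, -0.3652, 0.0071]
```

Emit:
jog_arm([
  [0,1,0,0],
  [0,1,0,0],
  [0,1,0,0],
  [0,1,0,0],
  [0,1,0,0],
  [0,1,0,0],
  [0,1,0,0],
  [0,1,0,0],
  [0,1,0,0],
  [0,1,0,0],
], grip=87)

```text
time_s: 25.35
tcp_pos: [0.5216, 0.0604, 0.4632]
ee_rot: [[-0.226, -0.974, -0.001], [-0.974, 0.226, -0.0], [0.001, 0.001, -1.0]]
wrist_force: [-0.5, -0.6, -1.3]
gripper_width: 1.003
gripper_force: 0.0
```

Emit:
jog_arm([
  [0,1,0,0],
  [0,1,0,0],
  [0,0.1,0,0],
  [0,0,1,0],
  [0,0,1,0],
  [0,0,1,0],
  [0,0,0,0],
  [0,0,0,0],
])

```text
time_s: 26.15
tcp_pos: [0.4822, 0.0698, 0.4039]
ee_rot: [[-0.226, -0.974, -0.0], [-0.974, 0.226, -0.001], [0.001, -0.0, -1.0]]
wrist_force: [-0.2, -0.6, -0.1]
gripper_width: 0.999
gripper_force: 0.0
```

```bash
python3 -c "
from ang import *
print(stf())"
```

```text
(26.15, array([-1.743e+02,  2.000e-01,  4.039e+02]), 0.9994349112842611, array([-0.2259, -0.9742]))
```

Emit:
jog_arm([
  [0,0,1,0],
  [0,0,1,0],
  [0,0,1,0],
  [0,0,1,0],
  [0,0,1,0],
  [0,0,1,0],
  [0,0,1,0],
  [0,0,0.7,0],
  [0,0,0.4,0],
  [0,0,0,0],
])

```text
time_s: 27.15
tcp_pos: [0.4821, 0.07, 0.2416]
ee_rot: [[-0.226, -0.974, -0.0], [-0.974, 0.226, -0.0], [0.0, 0.0, -1.0]]
wrist_force: [-0.1, 0.7, 1.0]
gripper_width: 1.002
gripper_force: 0.0
```

Emit:
jog_arm([
  [0,0,0,0],
  [0,0,0,0],
  [0,0,0,0],
  [0,0,0,0],
  [0,0,0,0],
  [0,0,0,0],
  [0,0,0,0],
  [0,0,0,0],
  [0,0,0,0],
  [0,0,0,0],
], grip=4)

```text
time_s: 28.15
tcp_pos: [0.4814, 0.0698, 0.2417]
ee_rot: [[-0.226, -0.974, -0.001], [-0.974, 0.226, -0.0], [0.0, 0.0, -1.0]]
wrist_force: [-2.4, 0.4, 0.5]
gripper_width: 0.169
gripper_force: 1.1
```

Emit:
jog_arm([
  [0,0,0,0],
  [0,0,0,0],
  [0,0,0,0],
  [0,0,0,0],
])

```text
time_s: 28.55
tcp_pos: [0.4811, 0.0697, 0.2416]
ee_rot: [[-0.226, -0.974, -0.001], [-0.974, 0.226, -0.0], [0.001, 0.001, -1.0]]
wrist_force: [-2.5, 0.9, 1.2]
gripper_width: 0.135
gripper_force: 30.1
```

Emit:
jog_arm([
  [0,0,-0.4,0],
  [0,0,-0.6,0],
  [0,0.4,0,0],
  [0,0.7,0,0],
  [0,0.8,0,0],
  [-0.3,0.8,-0.3,0],
  [-0.6,0.8,-0.5,0],
  [-0.8,0.8,-0.5,0],
  [-0.9,0.5,-0.2,0],
  [-0.9,0,0,0],
])

```text
time_s: 29.55
tcp_pos: [0.4025, 0.1601, 0.2918]
ee_rot: [[-0.226, -0.974, -0.0], [-0.974, 0.226, 0.001], [-0.0, 0.0, -1.0]]
wrist_force: [0.1, 0.2, -5.6]
gripper_width: 0.134
gripper_force: 30.2
```

Emit:
jog_arm([
  [-0.9,0,0,0],
  [-0.9,0,0,0],
  [-0.9,0,0,0],
  [-0.9,0,0,0],
  [-0.9,0,0,0],
  [-0.9,0,0,0],
  [-0.9,0,0,0],
  [-0.9,0,0,0],
  [-0.8,0,0,0],
  [-0.6,0,0,0],
])

```text
time_s: 30.55
tcp_pos: [0.4431, 0.3289, 0.2916]
ee_rot: [[-0.226, -0.974, 0.0], [-0.974, 0.226, 0.0], [-0.0, -0.0, -1.0]]
wrist_force: [-0.6, -0.3, -4.8]
gripper_width: 0.136
gripper_force: 30.2
```

Emit:
jog_arm([
  [-0.4,0,0,0],
  [-0.2,0,0,0],
  [0,0,0,0],
  [0,0,0,0],
])

```text
time_s: 30.95
tcp_pos: [0.4453, 0.3384, 0.2916]
ee_rot: [[-0.227, -0.974, -0.001], [-0.974, 0.227, -0.001], [0.001, 0.001, -1.0]]
wrist_force: [0.5, -0.1, -4.7]
gripper_width: 0.131
gripper_force: 30.2
```

```bash
python3 -c "
from h import *
s=sense();t=np.array(s['tcp_pos'])
for cam in('scene','side'):
  eyes.capture(cam)
  for d in eyes.spot_in(cam,'sleeve')[:1]: print(d['conf'],d['centre'])
  for d in eyes.spot_in(cam,'tin')[:2]: print(d['conf'],d['centre'])
g=t[:2]+.071*np.array([.974,-.226]);print(t,s['gripper_width'],'tin ctr',g,'to go',s['ee_rot'][:2,:2].T@(np.array([.516,.330])-g))
"
```

```text
0.59 [0.5034, 0.3464, 0.0862]
0.79 [0.3069, -0.3655, 0.015]
0.73 [0.5271, 0.3394, 0.0533]
0.75 [0.4856, 0.3262, 0.0841]
0.81 [0.5198, 0.31, 0.0735]
0.57 [0.3131, -0.3633, 0.0074]
[0.44527195 0.33841029 0.29161877] 0.13142750113090457 tin ctr [0.51442595 0.32236429] to go [-0.00779378  0.0001966 ]
```

Emit:
jog_arm([
  [-0.4,0,0.4,0],
  [0,0,0.7,0],
  [0,0,0.6,0],
  [0,0,0.3,0],
  [0,0,0.15,0],
  [0,0,0.1,0],
  [0,0,0.05,0],
  [0,0,0,0],
  [0,0,0,0],
])

```text
time_s: 32.15
tcp_pos: [0.4474, 0.3468, 0.2462]
ee_rot: [[-0.226, -0.974, 0.001], [-0.974, 0.226, 0.001], [-0.001, -0.0, -1.0]]
wrist_force: [0.9, 0.7, -4.7]
gripper_width: 0.133
gripper_force: 30.2
```

Emit:
jog_arm([
  [0,0,0.05,0],
  [0,0,0.05,0],
  [0,0,0,0],
  [0,0,0,0],
])

```text
time_s: 32.55
tcp_pos: [0.4473, 0.3469, 0.2456]
ee_rot: [[-0.225, -0.974, 0.001], [-0.974, 0.225, 0.001], [-0.001, -0.001, -1.0]]
wrist_force: [-3.4, -1.3, 4.3]
gripper_width: 0.138
gripper_force: 30.0
```

Emit:
jog_arm([
  [0,0,0,0],
  [0,0,0,0],
  [0,0,0,0],
  [0,0,0,0],
  [0,0,0,0],
  [0,0,0,0],
  [0,0,0,0],
], grip=60)

```text
time_s: 33.25
tcp_pos: [0.4473, 0.3468, 0.2437]
ee_rot: [[-0.226, -0.974, 0.0], [-0.974, 0.226, -0.0], [0.0, -0.0, -1.0]]
wrist_force: [0.5, -0.4, -0.6]
gripper_width: 0.652
gripper_force: 0.0
```

Emit:
jog_arm([
  [0,0,-0.5,0],
  [0,0,-1,0],
  [0,0,-1,0],
  [0,0,-1,0],
  [0,0,-1,0],
  [0,0,-1,0],
  [0,0,-1,0],
  [0,0,-1,0],
  [0,0,0,0],
  [0,0,0,0],
])

```text
time_s: 34.25
tcp_pos: [0.447, 0.3465, 0.3943]
ee_rot: [[-0.226, -0.974, 0.0], [-0.974, 0.226, 0.001], [-0.001, -0.0, -1.0]]
wrist_force: [-0.3, 0.2, -0.5]
gripper_width: 0.696
gripper_force: 0.0
```

```bash
python3 -c "
from h import *
im=eyes.capture('scene');im2=eyes.capture('side')
cv2.imwrite('pics/p6.png',np.hstack([cv2.resize(im[200:350,240:420],None,fx=2.2,fy=2.2,interpolation=2),cv2.resize(im2[110:260,200:380],None,fx=2.2,fy=2.2,interpolation=2)]))
"
```

```text
(no output)
```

View pics/p6.png

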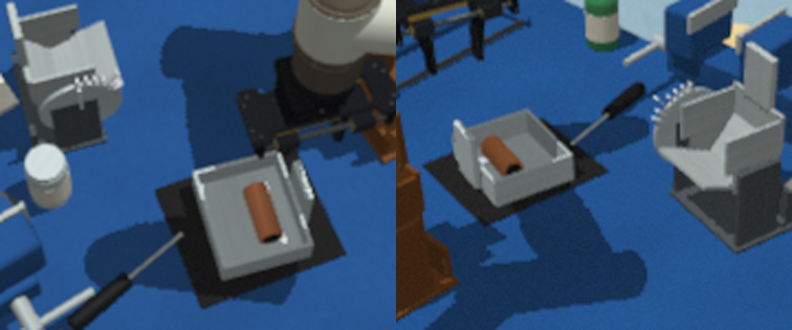

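The tin stands flat in the middle of the mat with the sleeve in it. The trough is level and the bystanders have not moved. The gripper is clear, so I'm handing in.

```bash
python3 -c "
from station import r
print(r.finish_job())"
```

```text
the job is handed in; nothing more can be done
None
```

The job is handed in: the last pictures show the tin standing flat in the middle of the mat with the copper sleeve in it, the trough back level and the bystanders where they were; the trough was held at about 40° (from the fitted geometry) for over a second, the robot's clock read about 34 s of the 72 s, and no verdict was returned.

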